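Slide a weld test plate between two magnet blocks and clamp it

TASK

Push the loose black steel test plate flat along the welding table, end first, through the gap between the two magnet blocks until it is fully home and square against the stop bar; then press the toggle clamp's handle all the way down so that its rubber foot holds the plate. Do it with the fingertips only: the plate is slid and never lifted off the table or tipped, and the clamp stays open until the plate is home. Leave the other tools and pieces where they are.

Things in the scene. Friction and masses are not known exactly. Their poses are not given: they have to be found in the camera images.
- plate: The test plate: a flat loose rectangle of dark mill-scale steel, 120 long (its x) x 90 wide (its y) x 10 mm thick, corners rounded to 4 mm, about 0.85 kg, lying flat on the table. Origin at the centre of its underside. It is the same either way round. Its long axis starts within 0.35 rad of the jig's x axis.
- jig: Tack-up jig fixed to the table: two magnet blocks (see gate), a stop bar and a toggle clamp. Origin on the table at the middle of the stop bar's face; x points the way the plate goes in (from gap to bar), z up. Stop bar: x 0 to 20, y -65 to 65, 20 mm high. Plate home: its centre at x -60, y 0 mm, with 25 mm of its tail standing out of the gap. Behind the bar, a 12 mm plate carries the clamp.
- gate (a point): Middle of the gap between the two magnet blocks, on the table (jig x -65, y 0 mm), axes as the jig. Blocks: grey, 60 (x) x 44 (y) x 30 mm high, vertical edges rounded to 8 mm, a black knob on each up to 43 mm; x from -30 to 30, inner faces at y +47 and -47 mm: the gap is 94 mm for the 90 mm plate.
- handle_pivot (a point): Pivot of the clamp handle, fixed on the jig (jig x 58, y 0, z 42 mm), axes as the jig; the handle points to +x. The arm pivots at jig x 40, z 42; open it stands up to 125 mm height over jig x -10 to 50 (arm 16 mm wide); closed it reaches over the bar and its rubber foot rests on the plate at jig x -35.
- clamp_handle (a joint): Clamp handle angle, rad: 0 = wide open (it starts at 0 to 0.15), the handle leaning up 0.80 rad (46 deg) above level, over the jig's +x; it grows as the handle is pressed down; 0.80 = fully down, handle level and arm closed (arm linked to handle). It stays where it is left. Pressing takes about 5 N at 65 mm from the pivot, up to a hard stop.
- handle_end (a point): The free end of the clamp handle, on its centreline, 125 mm from the handle pivot; the black rubber grip is round, 18 mm thick, and covers the outer 85 mm.
- dip_tin: Bystander: a small aluminium tin, 64 mm across, 45 mm high, standing beside the clamp. Origin at the centre of its underside.
- wire_brush: Bystander: a wire brush (wooden back 275 mm long, steel bristles up) lying beyond the magnet blocks, on the side away from the robot.
- bend_strip: Bystander: a narrow dark steel strip 110 x 38 x 10 mm, lying beside the clamp on the side away from the robot.
- pipe_piece: Bystander: a short piece of dark steel pipe, 60 mm across, 65 mm high, standing upright.
- chipping_hammer: Bystander: a chipping hammer 260 mm long, lying at the right of the work.
- try_square: Bystander: a steel try square (stock 120 mm, blade 180 mm), lying near the robot on its right.
- angle_magnet: Bystander: a small grey welding angle magnet, 16 mm high, lying at the left.

How it is judged:
On the way, in this order (a step that is already met when the one before it is completed fails the run):
1. the plate is home against the stop bar, between the blocks, with the clamp still open (x of plate in the frame of jig above -0.0635 m and y of plate in the frame of jig between -0.005 and 0.005 m and angle between the x axis of plate and the x axis of jig, either way round below 0.05 rad and height (world z) of plate below 0.004 m and value of joint clamp_handle below 0.4 rad), for 0.2 s.
2. the clamp handle is pressed all the way down (x of plate in the frame of jig above -0.0635 m and y of plate in the frame of jig between -0.005 and 0.005 m and angle between the x axis of plate and the x axis of jig, either way round below 0.05 rad and height (world z) of plate below 0.004 m and value of joint clamp_handle above 0.74 rad), for 0.2 s.
At the end, for the whole second after the job is handed in: The plate lies flat and still with its leading end within 3.5 mm of the stop bar, within 5 mm of the jig's centre line and 0.05 rad of square, and the clamp handle is down (0.74 rad or more of 0.80) (all of step 2 and linear speed of plate below 0.01 m/s); the robot touches nothing.
It fails at once if the plate is lifted more than 10 mm or tipped more than 0.12 rad (height (world z) of plate above 0.01 m or angle between plate's own z axis and vertical above 0.12 rad).
It fails at once if the clamp is closed before the plate is home (value of joint clamp_handle above 0.4 rad and not (x of plate in the frame of jig above -0.0635 m and y of plate in the frame of jig between -0.005 and 0.005 m and angle between the x axis of plate and the x axis of jig, either way round below 0.05 rad and height (world z) of plate below 0.004 m)).
It fails at once if another tool or piece is moved more than 20 mm or lifted (distance of any of dip_tin, wire_brush, bend_strip, pipe_piece, chipping_hammer, try_square, angle_magnet from where it was at the start of the episode above 0.02 m).
It also fails if it takes over 72 s, if anything falls off the work surface, if the arm or the gripper's body presses on something with over 40 N, if the wrist force passes 120 N, or if a joint passes its speed limit or range.

ROBOT

A 7-joint arm with a two-finger parallel gripper is mounted at the origin on the work surface. World frame = base frame: x ahead of the robot, y to its left, z up, the work surface at z = 0. Lengths are in m, angles in rad, forces in N, time in s.
With the tool pointing down it reaches from about 0.4 to 0.85 m from the base axis. Payload 6.9 kg.
Tool frame: the origin (TCP) lies at the very end of the fingers, on their centre line; the grasp point (between the pads) lies bot.grip_point_offset behind it (bot.grip_point_offset is the distance from the TCP to the grasp point, in m); z points along the fingers, y is the line along which they close (so a half turn about z gives the same grasp; the last joint's range is limited). The gripper opens to 85 mm and grips with 20 to 120 N. Pads are 22 mm wide; open, the fingers measure 114 mm over their backs; the gripper's body (76 mm by 85 mm) begins 54 mm behind the grasp point. The pads swing forward as they close: fully open they stand 13 mm farther back than shut.
Start: joints at [-1.101, 0.507, -0.238, 1.5, 0.126, 1.149, -0.155], TCP at [0.223, 0.584, 0.231] pointing down, gripper open.
Joint ranges: [-3.08, 3.08], [-0.24, 2.05], [-1.43, 1.35], [0, 2.5], [-1.52, 4.66], [0.17, 1.96], [-2.89, 2.89]. Speed limits (rad/s): [2.39, 2.39, 3.14, 3.14, 3.14, 3.14, 3.14].

INTERFACE

Orientations are given as [roll, pitch, yaw] about the fixed x, y, z axes, in that order (R = Rz(yaw) Ry(pitch) Rx(roll)).
In Python, from plant import bot gives the robot as it stands.
- The arm moves only by the shell command python3 -m crank 'ROWS'. ROWS is JSON, a list of rows, each a list of 7 numbers: the shift along the world's x, y, z in cm, then the turn, a rotation vector about the world's x, y, z in rad, then the finger opening in cm, from 0 to 8.54. A call has 1 to 20 rows; each row is the pose to reach, as a shift and turn from the pose commanded when the call began; what a row does not reach only later rows make up. A row lasts 1/8 s, in which the tool goes at most 62.5 mm and 10.7 degrees, less where a joint would pass 70% of its speed; a pose out of reach is approached as far as the arm can. A call with a gripper value outside its range is refused whole. The fingers move at their own pace and stop on an object; the grip force is fixed at half the most. Time passes only in rows, so rows that repeat a pose let the fingers close. It gives the time, the measured TCP pose, the force, the opening and the grip force at its end, in the units of the state.
- bot.get_state(): the state, without advancing time (a new reading comes with each control period).
- bot.camera(name): name is "scene" or "top" or "wrist"; returns the picture (420x560x3 uint8, blue, green, red); there is no depth.
- bot.camera_model(name): a dict with "mtx" (3x3 intrinsics, pixels), "view" (4x4, takes a point from world to camera coordinates); the wrist camera has in their place "T_tool_cam" (4x4, takes a point from camera to tool coordinates, whose origin is the TCP and whose axes are the flange's). Camera axes: x right, y up, looking along -z (the intrinsics and any distortion apply to the point x, -y, -z); pixel columns grow to the right and rows downward; lengths in m; the calibration is good to about 2 mm. A picture is of the moment at which its call begins: read the wrist's pose just before it. camera_model takes no time and is no camera call.
- bot.job_done(): hands the job in; it is judged then, once.
Trained networks look in the newest picture that a camera, given by its name, has taken for a name from the list of things; names that differ only in an ending like _2 or _b are one class to them, and where a whole thing is asked for, a point or a joint stands for the part that bears it (a point fixed in the world has none). Each returns a list of dicts, best first, with "conf" (0 to 1); they miss things now and then, are a little off and sometimes report something else, mostly with a low value. They report only what shows in the picture. A call takes as long as a camera call.
- bot.silhouettes(camera, target): "mask" (420x560 bool, what is visible of it).
- bot.landmark_of(camera, target): "centre" ([x, y, z] in m, in the coordinates of the camera as it stood for that picture, good to about 4 mm: a listed point, or the origin of a listed thing).
The state is a dict: "t": time; "joint_positions": joint angles; "qd": joint speeds; "joint_torque": joint torques, N m; "tool_pos": TCP position; "ee_rot": TCP orientation; "contact_force": force on the tool from outside, world axes, zero at the start; "moment": the same for the moment, N m; "opening": finger opening in m; "grip_force": force on a finger pad.
Only numpy, scipy, OpenCV 4.12 (cv2) and the standard library are available. Lean on these libraries where they do the work, as an engineer would, in place of code of your own. Each camera call takes 0.05 s, during which the arm holds its last target. There are 200 camera calls.

## Working session

There is one attempt and no reset: what is moved stays moved. The work goes in short steps, Python scripts to look and compute and a shell command to move; the robot and the scene stay as the last step left them, time stands still between calls to the robot, and variables do not carry over. Pictures are saved under pics/ and viewed, at most 14 in all, crops included, and the job is handed in when it is done.

```bash
mkdir -p pics
cat > h.py <<'E'
import numpy as np, cv2
from plant import bot
from scipy.spatial.transform import Rotation as R
def toworld(cam,p,st=None):
    m=bot.camera_model(cam); p=np.append(p,1)
    if cam!='wrist': return (np.linalg.inv(m['view'])@p)[:3]
    T=np.eye(4); e=st['ee_rot']; T[:3,:3]=R.from_euler('xyz',e).as_matrix(); T[:3,3]=st['tool_pos']
    return (T@m['T_tool_cam']@p)[:3]
def camT(cam,st=None):
    m=bot.camera_model(cam)
    if cam!='wrist': return np.linalg.inv(m['view'])
    T=np.eye(4); T[:3,:3]=R.from_euler('xyz',st['ee_rot']).as_matrix(); T[:3,3]=st['tool_pos']
    return T@m['T_tool_cam']
def pix2plane(cam,uv,z,st=None):
    m=bot.camera_model(cam); T=camT(cam,st)
    uv=np.asarray(uv,float).reshape(-1,1,2)
    d=m.get('dist',np.zeros(5)); n=cv2.undistortPoints(uv,np.array(m['mtx']),np.array(d)).reshape(-1,2)
    r=np.c_[n[:,0],-n[:,1],-np.ones(len(n))]@T[:3,:3].T
    return T[:3,3]+r*((z-T[2,3])/r[:,2])[:,None]
E
python3 - <<'E'
from h import *
np.set_printoptions(precision=4,suppress=True)
print(bot.get_state()); print(bot.camera_model('top').keys())
for c in ['top','scene']:
    im=bot.camera(c); cv2.imwrite(f'pics/{c}0.png',im)
    for t in ['plate','jig','gate','handle_pivot','handle_end','dip_tin','pipe_piece','chipping_hammer','try_square','angle_magnet','bend_strip','wire_brush']:
        r=bot.landmark_of(c,t)
        print(c,t,[(round(x['conf'],2),toworld(c,x['centre'])) for x in r[:2]])
    s=bot.silhouettes(c,'plate')
    if s:
        cnt=max(cv2.findContours(s[0]['mask'].astype('uint8'),0,2)[0],key=cv2.contourArea)
        w=pix2plane(c,cnt.reshape(-1,2),0.01)[:,:2]
        print(cv2.minAreaRect((w*1000).astype('float32')))
print(bot.get_state()['t'])
E
```

```text
{'t': 0.0, 'joint_positions': array([-1.1005,  0.5083, -0.2375,  1.5012,  0.1257,  1.1489, -0.1548]), 'qd': array([-0.0021, -0.0005, -0.0003, -0.0008,  0.0009, -0.0005,  0.0005]), 'joint_torque': array([  0.0003, -62.0617,  -2.1866, -24.9643,   0.0126,   0.0124,
        -0.    ]), 'tool_pos': array([0.2229, 0.5834, 0.2304]), 'ee_rot': array([-3.1398,  0.    ,  2.7768]), 'contact_force': array([ 1.1775, -0.3323, -0.0858]), 'moment': array([-0.0035,  0.0227,  0.0694]), 'grip_force': 0.0, 'opening': 0.08511471482921536}
dict_keys(['mtx', 'view'])
top plate [(0.65, array([ 0.5424, -0.1888, -0.0018]))]
top jig [(0.91, array([0.5669, 0.0893, 0.0007]))]
top gate []
top handle_pivot [(0.61, array([0.5751, 0.1535, 0.0452]))]
top handle_end [(0.75, array([0.5823, 0.2372, 0.1322]))]
top dip_tin [(0.73, array([0.4752, 0.1672, 0.0005])), (0.72, array([ 0.5406, -0.1906,  0.0013]))]
top pipe_piece [(0.72, array([ 0.3623,  0.4524, -0.0007]))]
top chipping_hammer [(0.97, array([ 0.6305, -0.4943,  0.0031])), (0.29, array([0.6938, 0.1826, 0.0024]))]
top try_square [(0.68, array([0.5773, 0.1492, 0.0448]
[... 493 characters left out ...]
]
scene handle_pivot [(0.57, array([0.5756, 0.1496, 0.0386]))]
scene handle_end [(0.63, array([0.5883, 0.2411, 0.1297]))]
scene dip_tin [(0.62, array([ 0.4708,  0.1742, -0.0028]))]
scene pipe_piece [(0.61, array([0.3631, 0.4531, 0.002 ])), (0.26, array([ 0.5598,  0.0288, -0.0012]))]
scene chipping_hammer [(0.93, array([ 0.6284, -0.4902, -0.0052]))]
scene try_square []
scene angle_magnet [(0.92, array([ 0.6279,  0.4117, -0.0002]))]
scene bend_strip [(0.87, array([0.6989, 0.1832, 0.0003])), (0.51, array([0.7389, 0.0284, 0.0036]))]
scene wire_brush [(0.86, array([0.7395, 0.0273, 0.0018]))]
((545.8397216796875, -190.44952392578125), (126.23163604736328, 96.00810241699219), 79.99219512939453)
1.4
```

View pics/top0.png

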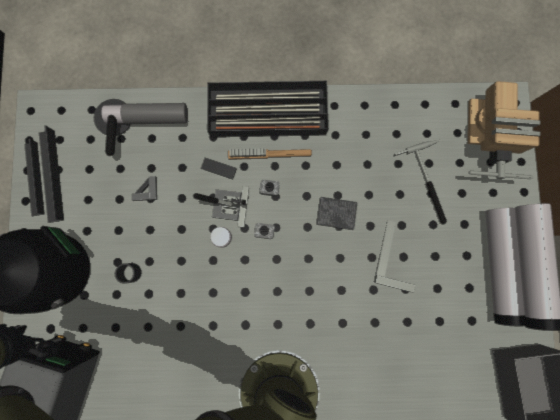

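View pics/scene0.png

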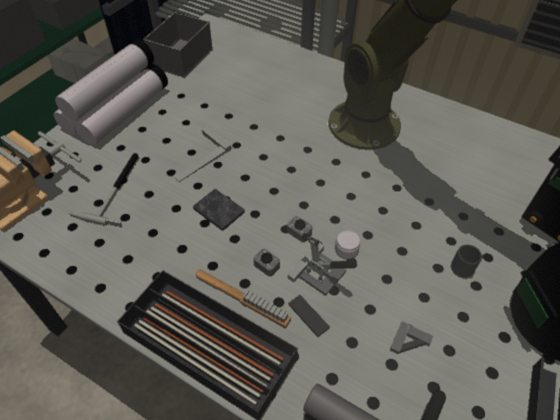

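```bash
python3 -m crank '[[33,-63,14,0,0,-1.31,6],[33,-63,14,0,0,-1.31,6],[33,-63,14,0,0,-1.31,6],[33,-63,14,0,0,-1.31,6],[33,-63,14,0,0,-1.31,6],[33,-63,14,0,0,-1.31,6],[33,-63,14,0,0,-1.31,6],[33,-63,14,0,0,-1.31,6],[33,-63,14,0,0,-1.31,6],[33,-63,14,0,0,-1.31,6],[33,-63,14,0,0,-1.31,6],[33,-63,14,0,0,-1.31,6],[33,-63,14,0,0,-1.31,6],[33,-63,14,0,0,-1.31,6],[33,-63,14,0,0,-1.31,6],[33,-63,14,0,0,-1.31,6]]'
cat > look.py <<'E'
import sys
from h import *
np.set_printoptions(precision=4,suppress=True)
st=bot.get_state(); im=bot.camera('wrist'); cv2.imwrite(f'pics/{sys.argv[1]}.png',im)
print(st['t'],st['tool_pos'],st['ee_rot'],st['opening'],st['contact_force'])
for t in ['plate','jig','gate','handle_pivot','handle_end']:
    print(t,[(round(x['conf'],2),toworld('wrist',x['centre'],st)) for x in bot.landmark_of('wrist',t)[:1]])
s=bot.silhouettes('wrist','plate')
if s:
    m=s[0]['mask'].astype('uint8'); cnt=max(cv2.findContours(m,0,2)[0],key=cv2.contourArea)
    print('plate',cv2.minAreaRect((pix2plane('wrist',cnt.reshape(-1,2),0.01,st)[:,:2]*1000).astype('float32')),cv2.boundingRect(cnt))
E
python3 look.py w1
```

```text
t: 3.4
tool_pos: [0.5527, -0.045, 0.3713]
ee_rot: [-3.141, -0.0, 1.469]
contact_force: [0.3, -0.0, -0.1]
opening: 0.0596
grip_force: 0.0
3.4 [ 0.5527 -0.045   0.3713] [-3.1415 -0.0004  1.4687] 0.05964749071358776 [ 0.2912 -0.0316 -0.0875]
plate [(0.83, array([ 0.5435, -0.1965, -0.0021]))]
jig [(0.61, array([ 0.5678,  0.093 , -0.0015]))]
gate []
handle_pivot []
handle_end []
plate ((469.08843994140625, 153.91180419921875), (27.405120849609375, 64.4713134765625), 84.11113739013672) (170, 0, 51, 25)
```

View pics/w1.png

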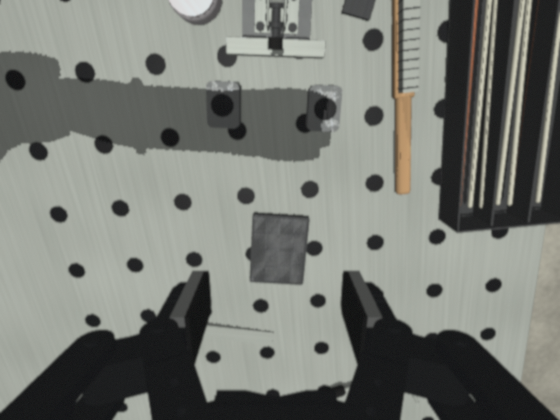

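```bash
cat > fit.py <<'E'
import sys
from h import *
np.set_printoptions(precision=4,suppress=True)
im=cv2.imread('pics/w1.png'); st=bot.get_state(); g=cv2.cvtColor(im,6)
def rect(mask,off,z):
    cnt=max(cv2.findContours(mask.astype('uint8'),0,2)[0],key=cv2.contourArea).reshape(-1,2)+off
    print(cv2.boundingRect(cnt)); return cv2.minAreaRect((pix2plane('wrist',cnt,z,st)[:,:2]*1000).astype('float32'))
k=np.ones((5,5),np.uint8)
print('plate',rect(cv2.morphologyEx((g[200:300,235:325]<110).astype('uint8'),2,np.ones((17,17),np.uint8)),(235,200),.01))
print(camT('wrist',st)[:3,3])
big=cv2.resize(im[0:140,180:370],None,fx=4,fy=4,interpolation=cv2.INTER_CUBIC); cv2.imwrite('pics/c1.png',big)
E
python3 fit.py
```

```text
(251, 213, 57, 71)
plate ((542.5087280273438, -193.11636352539062), (121.78773498535156, 89.13107299804688), 80.2262191772461)
[0.5619 0.0355 0.513 ]
```

View pics/c1.png

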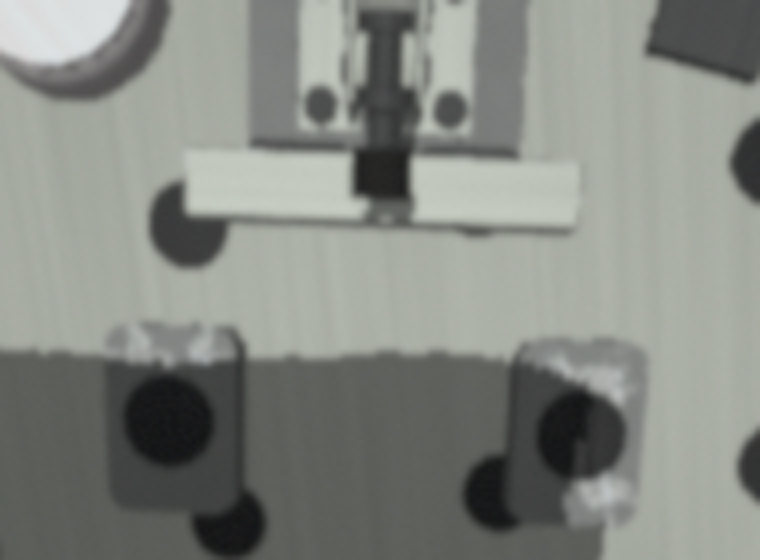

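Run:
```python
from h import *
np.set_printoptions(precision=4,suppress=True)
st=bot.get_state()
f=lambda p,z: pix2plane('wrist',np.array(p)/4+[180-.375,-.375],z,st)[:,:2]
b=f([[187,215],[577,227],[185,150],[580,162]],.02); k=f([[168,421],[581,435]],.043)
bt=f([[108,508],[644,518],[107,330],[648,345],[243,508],[508,520]],.03)
print(b,np.linalg.norm(b[1]-b[0]),k,np.linalg.norm(k[1]-k[0]),bt)
for a in (b[1]-b[0],b[3]-b[2],k[1]-k[0],bt[1]-bt[0]): print(np.degrees(np.arctan2(a[1],a[0]))+90)
print('origin',b[:2].mean(0),'gate',k.mean(0))
```

```text
[[0.5032 0.0991]
 [0.6306 0.0821]
 [0.5054 0.1181]
 [0.6327 0.1013]] 0.12852050467466564 [[0.4905 0.0358]
 [0.625  0.0173]] 0.1357473053521482 [[ 0.4636  0.0098]
 [ 0.6467 -0.0128]
 [ 0.4729  0.0663]
 [ 0.6505  0.043 ]
 [ 0.5098  0.0049]
 [ 0.6001 -0.0086]]
82.40490629248866
82.44564115374604
82.16409385520328
82.97905971771593
origin [0.5669 0.0906] gate [0.5577 0.0266]
```

```bash
python3 -m crank '[[-1,-9,-5,0,0,-0.065,4.5],[-2.5,-18,-10,0,0,-0.065,4.5],[-2.5,-23.2,-16,0,0,-0.065,4.5],[-2.5,-23.2,-22,0,0,-0.065,4.5],[-2.5,-23.2,-28,0,0,-0.065,4.5],[-2.5,-23.2,-33,0,0,-0.065,4.5],[-2.5,-23.2,-35,0,0,-0.065,4.5],[-2.5,-23.2,-36,0,0,-0.065,4.5],[-2.5,-23.2,-36.3,0,0,-0.065,4.5],[-2.5,-23.2,-36.3,0,0,-0.065,4.5]]'; python3 look.py w2
python3 - <<'E'
from h import *
cv2.imwrite('pics/s2.png',bot.camera('scene'))
E
```

```text
t: 5.0
tool_pos: [0.5287, -0.2784, 0.0092]
ee_rot: [3.14, 0.0, 1.402]
contact_force: [-0.2, -0.2, -0.4]
opening: 0.0451
grip_force: 0.0
5.0 [ 0.5287 -0.2784  0.0092] [3.1404 0.0003 1.4019] 0.045095812933441295 [-0.1806 -0.1918 -0.3669]
plate [(0.89, array([ 0.541 , -0.1983, -0.0017]))]
jig []
gate []
handle_pivot []
handle_end [(0.71, array([ 0.5415, -0.1955, -0.0013]))]
plate ((539.5393676757812, -208.41070556640625), (90.5869140625, 90.00996398925781), 80.61522674560547) (148, 0, 249, 235)
```

View pics/w2.png

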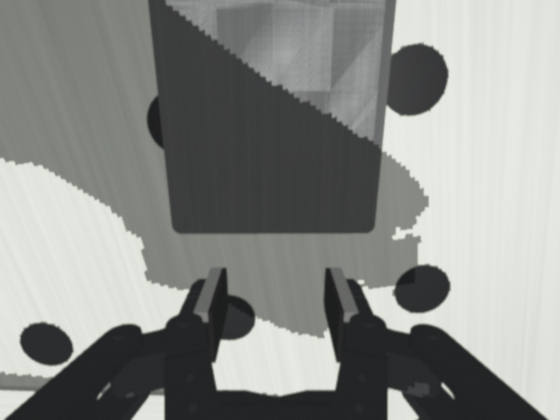

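```bash
python3 -m crank '[[0,0,-0.3,0,0,0,4.5],[0,0,-0.6,0,0,0,4.5],[0,0,-0.6,0,0,0,4.5]]'|egrep 'pos|force'; python3 -m crank '[[0,0,-0.2,0,0,0,4.5],[0,0,-0.3,0,0,0,4.5],[0,0,-0.3,0,0,0,4.5]]'|egrep 'pos|force'
```

```text
tool_pos: [0.5277, -0.278, 0.0018]
contact_force: [0.5, 0.2, -0.6]
grip_force: 0.0
tool_pos: [0.5279, -0.2781, -0.0008]
contact_force: [-0.5, -0.3, 0.8]
grip_force: 0.0
```

```bash
python3 -m crank '[[0.12,0.75,0,0,0,0,4.5],[0.25,1.4,0,0,0,0,4.5],[0.29,2.2,0,0,0,0.002,4.5],[0.32,3.1,0,0,0,0.005,4.5],[0.36,4.0,0,0,0,0.007,4.5],[0.39,4.9,0,0,0,0.01,4.5],[0.43,5.8,0,0,0,0.013,4.5],[0.47,6.7,0,0,0,0.015,4.5],[0.5,7.6,0,0,0,0.018,4.5],[0.54,8.5,0,0,0,0.02,4.5],[0.58,9.4,0,0,0,0.023,4.5],[0.61,10.2,0,0,0,0.025,4.5],[0.63,10.7,0,0,0,0.027,4.5],[0.63,10.7,0,0,0,0.027,4.5]]'; python3 look.py w3
```

```text
t: 7.9
tool_pos: [0.5344, -0.1699, -0.0007]
ee_rot: [-3.141, -0.001, 1.43]
contact_force: [0.6, -0.1, 0.1]
opening: 0.0449
grip_force: 0.2
7.9 [ 0.5344 -0.1699 -0.0007] [-3.1411 -0.0012  1.4298] 0.04489039489179813 [ 0.5514 -0.0628  0.1269]
plate [(0.74, array([ 0.5443, -0.1019,  0.0001]))]
jig []
gate []
handle_pivot []
handle_end []
plate ((542.9395141601562, -107.89588928222656), (101.85834503173828, 90.02701568603516), 81.8792724609375) (141, 0, 267, 273)
```

View pics/w3.png

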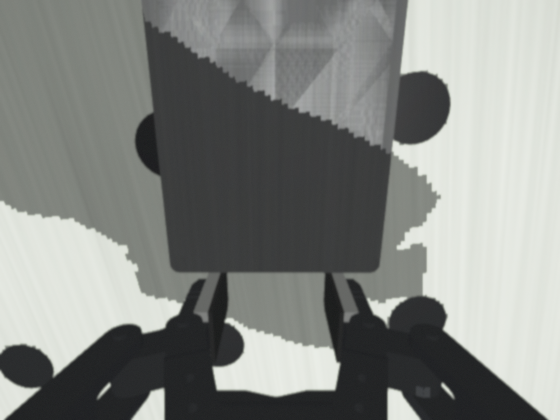

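```bash
python3 -m crank '[[-0.01,0.7,0,0,0,0.002,4.5],[-0.02,1.4,0,0,0,0.005,4.5],[-0.03,2.0,0,0,0,0.007,4.5],[-0.03,2.0,0,0,0,0.007,4.5],[-0.16,1.0,0,0,0,0.007,4.5],[-0.16,1.0,4,0,0,0.007,4.5],[-0.16,0,10,0,0,0.007,4.5],[-0.16,-2,16,0,0,0.007,4.5],[-0.16,-5,22,0,0,0.007,4.5],[-0.16,-6,26,0,0,0.007,4.5],[-0.16,-6,26,0,0,0.007,4.5],[-0.16,-6,26,0,0,0.007,4.5]]'; python3 look.py w4
python3 - <<'E'
import cv2
im=cv2.imread('pics/w4.png')
cv2.imwrite('pics/c4.png',cv2.resize(im[0:280,120:440],None,fx=2.1,fy=2.1,interpolation=2))
E
```

```text
t: 9.75
tool_pos: [0.5322, -0.2307, 0.2586]
ee_rot: [-3.14, -0.001, 1.436]
contact_force: [-0.1, -0.4, -0.2]
opening: 0.0454
grip_force: 0.0
9.75 [ 0.5322 -0.2307  0.2586] [-3.1404 -0.0011  1.4359] 0.04538671716810158 [-0.0542 -0.3594 -0.1599]
plate [(0.72, array([ 0.5431, -0.0815, -0.001 ]))]
jig [(0.18, array([ 0.5408, -0.0828, -0.0002]))]
gate []
handle_pivot []
handle_end []
plate ((541.5408935546875, -97.44606018066406), (85.37171173095703, 90.76506805419922), 82.21409606933594) (222, 0, 90, 92)
```

View pics/c4.png

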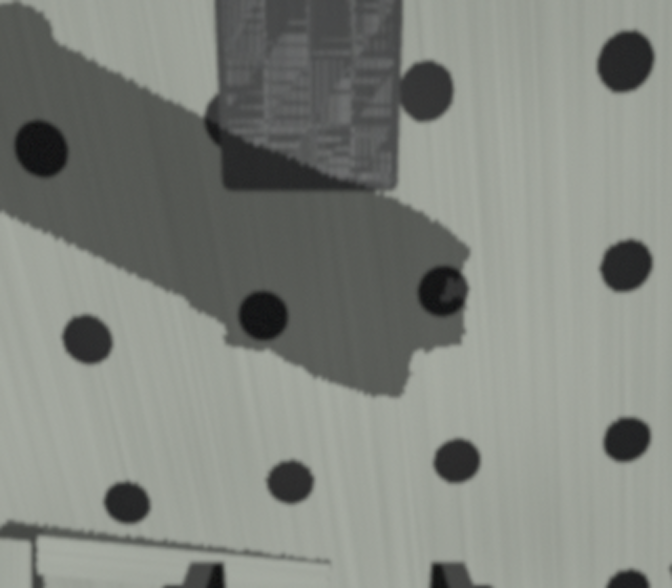

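```bash
python3 -m crank '[[1,6,2,0,0,0,4.5],[2,12,4,0,0,0,4.5],[2,15,4,0,0,0,4.5],[2,15,4,0,0,0,4.5],[2,15,4,0,0,0,4.5]]' | grep pos; python3 look.py w5
python3 - <<'E'
import cv2
im=cv2.imread('pics/w5.png')
cv2.imwrite('pics/c5.png',cv2.resize(im[0:300,130:430],None,fx=2,fy=2,interpolation=2))
E
```

```text
tool_pos: [0.5525, -0.082, 0.2991]
10.725 [ 0.5525 -0.082   0.2991] [-3.1412  0.0008  1.4353] 0.04501985283095771 [ 0.7304 -0.4107 -0.3587]
plate [(0.71, array([ 0.5416, -0.0831, -0.0017]))]
jig [(0.87, array([ 0.566 ,  0.0916, -0.0031]))]
gate []
handle_pivot []
handle_end [(0.62, array([ 0.5419, -0.0827, -0.0033]))]
plate ((542.8485717773438, -78.80769348144531), (118.86064147949219, 90.83644104003906), 82.2214584350586) (231, 117, 74, 94)
```

View pics/c5.png

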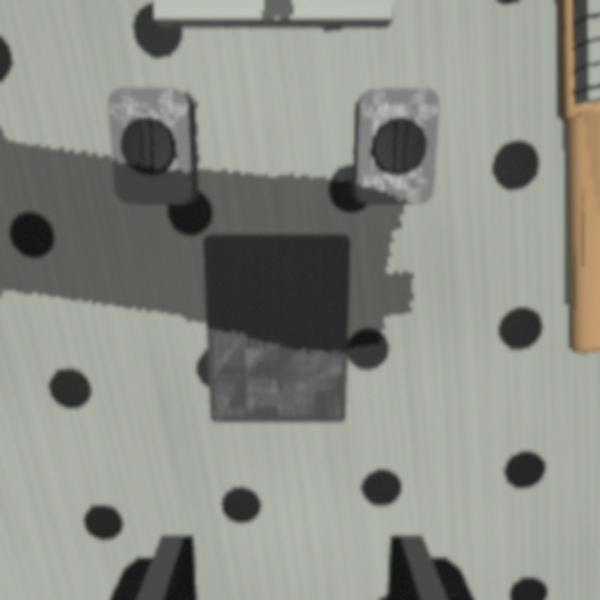

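Run:
```python
from h import *
np.set_printoptions(precision=4,suppress=True)
st=bot.get_state()
f=lambda p,z: pix2plane('wrist',np.array(p)/2+[130-.25,-.25],z,st)[:,:2]
k=f([[148,146],[399,146]],.043); b=f([[153,19],[392,21]],.02); p=f([[205,235],[349,236],[211,420],[345,421]],.01)
blk=f([[110,200],[436,200]],.03)
g=k.mean(0); 
for a in (k[1]-k[0],b[1]-b[0],p[1]-p[0],p[3]-p[2]): print(np.degrees(np.arctan2(a[1],a[0]))+90)
print('gate',g,'bar',b.mean(0),'plate',p.mean(0), np.linalg.norm(k[1]-k[0]))
for th in (82.2,81.8):
    t=np.radians(th);v=np.array([-np.sin(t),np.cos(t)]);u=np.array([np.cos(t),np.sin(t)]); d=p.mean(0)-g; print(th,d@u,d@v,(b.mean(0)-g)@v,(p.mean(0)-b.mean(0))@v)
```

```text
82.15736957772087
81.72969474342447
81.77913930788455
81.725118467084
gate [0.5578 0.0275] bar [0.5661 0.0917] plate [ 0.544 -0.079] 0.13553142206346527
82.2 -0.10732607564342748 -0.0007407255669945192 0.0005167628916776557 -0.0012574884586721731
81.8 -0.10731828898467877 -0.0014899787868604339 0.0009688793557944455 -0.002458858142654881
```

```bash
python3 -m crank '[[-2,-5,-4,0,0,0,4.5],[-2,-7.7,-9,0,0,0,4.5],[-2,-7.7,-15,0,0,0,4.5],[-2,-7.7,-21,0,0,0,4.5],[-2,-7.7,-26,0,0,0,4.5],[-2,-7.7,-29,0,0,0,4.5],[-2,-7.7,-30,0,0,0,4.5],[-2,-7.7,-30,0,0,0,4.5]]' |grep pos
python3 -m crank '[[0.08,0.6,0,0,0,0,4.5],[0.14,1.0,0,0,0,0,4.5],[0.17,1.7,0,0,0,0,4.5],[0.21,2.4,0,0,0,0,4.5],[0.25,3.1,0,0,0,0,4.5],[0.32,3.6,0,0,0,0,4.5],[0.41,4.2,0,0,0,0,4.5],[0.49,4.8,0,0,0,0,4.5],[0.57,5.4,0,0,0,0,4.5],[0.57,5.4,0,0,0,0,4.5]]'; python3 look.py w6
```

```text
tool_pos: [0.5328, -0.1586, -0.0004]
t: 13.32
tool_pos: [0.5391, -0.1048, 0.0]
ee_rot: [3.14, 0.001, 1.436]
contact_force: [0.4, -4.4, 2.4]
opening: 0.0451
grip_force: 1.8
13.325 [ 0.5391 -0.1048  0.    ] [3.1396 0.0011 1.4356] 0.045099247932439544 [ 0.4016 -4.4391  2.3584]
plate []
jig []
gate []
handle_pivot []
handle_end []
plate ((547.0155029296875, -42.75118637084961), (102.40271759033203, 90.5844955444336), 82.17899322509766) (141, 0, 268, 273)
```

```bash
python3 -m crank '[[0.1,0.7,0,0,0,0,4.5],[0.2,1.4,0,0,0,0,4.5],[0.29,2.1,0,0,0,0,4.5],[0.39,2.8,0,0,0,0,4.5],[0.49,3.5,0,0,0,0,4.5],[0.59,4.2,0,0,0,0,4.5],[0.69,4.9,0,0,0,0,4.5],[0.77,5.5,0,0,0,0,4.5],[0.84,6.0,0,0,0,0,4.5],[0.84,6.0,0,0,0,0,4.5]]'; python3 look.py w7
```

```text
t: 14.92
tool_pos: [0.5465, -0.0444, -0.0007]
ee_rot: [-3.141, 0.0, 1.435]
contact_force: [-0.4, -4.6, 3.0]
opening: 0.0449
grip_force: 2.4
14.925 [ 0.5465 -0.0444 -0.0007] [-3.1411  0.0005  1.4355] 0.044886239953684244 [-0.4085 -4.646   2.9974]
plate [(0.81, array([0.5557, 0.0236, 0.0014]))]
jig []
gate []
handle_pivot []
handle_end []
plate ((554.6278076171875, 17.373313903808594), (102.2955551147461, 90.12345123291016), 82.20247650146484) (141, 0, 267, 274)
```

View pics/w7.png

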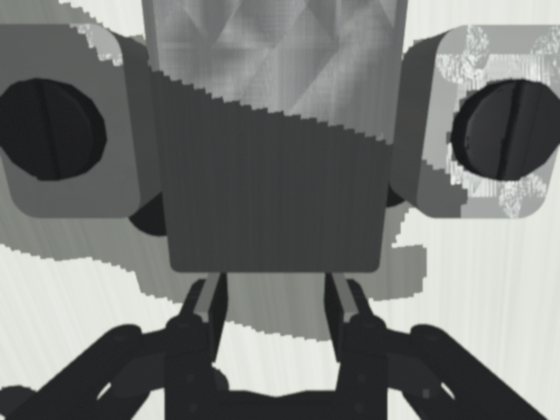

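```bash
python3 -m crank '[[0.04,0.3,0,0,0,0,4.5],[0.07,0.5,0,0,0,0,4.5],[0.08,0.6,0,0,0,0,4.5],[0.08,0.6,0,0,0,0,4.5]]'|egrep 'pos|force'; python3 -m crank '[[0.02,0.1,0,0,0,0,4.5],[0.03,0.2,0,0,0,0,4.5],[0.03,0.2,0,0,0,0,4.5]]'|egrep 'pos|force'
```

```text
tool_pos: [0.5472, -0.0389, -0.0007]
contact_force: [-0.2, -5.8, 4.7]
grip_force: 3.1
tool_pos: [0.5474, -0.0375, -0.0008]
contact_force: [-0.8, -8.7, 3.1]
grip_force: 3.9
```

```bash
python3 -m crank '[[0.02,0.1,0,0,0,0,4.5],[0.03,0.2,0,0,0,0,4.5],[0.03,0.2,0,0,0,0,4.5]]'|egrep 'pos|force'; python3 -m crank '[[0.02,0.1,0,0,0,0,4.5],[0.03,0.2,0,0,0,0,4.5],[0.03,0.2,0,0,0,0,4.5]]'|egrep 'pos|force'
```

```text
tool_pos: [0.5474, -0.0375, -0.0007]
contact_force: [-1.8, -12.3, 3.4]
grip_force: 6.3
tool_pos: [0.5474, -0.0373, -0.0007]
contact_force: [-3.7, -17.3, 3.8]
grip_force: 8.7
```

```bash
python3 -m crank '[[-0.2,-1.5,0,0,0,0,4.5],[-0.2,-2,3,0,0,0,4.5],[-0.2,-3,9,0,0,0,3],[0,-4,15,0,0,0,0],[0.3,-4.3,21,0,0,0,0],[0.3,-4.3,26,0,0,0,0],[0.3,-4.3,30,0,0,0,0],[0.3,-4.3,30,0,0,0,0],[0.3,-4.3,30,0,0,0,0]]'; python3 look.py w8;python3 - <<'E'
from h import *
im=cv2.imread('pics/w8.png'); cv2.imwrite('pics/c8.png',cv2.resize(im[0:250,130:430],None,fx=2.4,fy=2.4,interpolation=2))
for c in ('scene','top'):
    bot.camera(c)
    for t in ['plate','handle_pivot','handle_end']: print(c,t,[(round(x['conf'],2),toworld(c,x['centre'])) for x in bot.landmark_of(c,t)[:1]])
E
```

```text
t: 18.02
tool_pos: [0.5509, -0.074, 0.2983]
ee_rot: [-3.14, -0.001, 1.437]
contact_force: [-0.4, 1.0, -0.2]
opening: 0.0001
grip_force: 0.0
18.025 [ 0.5509 -0.074   0.2983] [-3.1396 -0.0012  1.4373] 9.97994068417486e-05 [-0.403   1.0342 -0.209 ]
plate [(0.66, array([0.5576, 0.0261, 0.0007]))]
jig [(0.71, array([ 0.5639,  0.0944, -0.002 ]))]
gate []
handle_pivot []
handle_end []
plate ((556.25, 33.15117645263672), (118.5071029663086, 90.75552368164062), 82.29181671142578) (228, 20, 81, 110)
scene plate [(0.61, array([ 0.55333571,  0.03433688, -0.00202575]))]
scene handle_pivot [(0.91, array([0.57559461, 0.15101442, 0.03873089]))]
scene handle_end [(0.84, array([0.58554727, 0.24131727, 0.12968714]))]
top plate [(0.63, array([0.55455992, 0.03412651, 0.0045615 ]))]
top handle_pivot [(0.59, array([0.57523941, 0.15073733, 0.04436571]))]
top handle_end [(0.6, array([0.57953581, 0.23600142, 0.1300689 ]))]
```

View pics/c8.png

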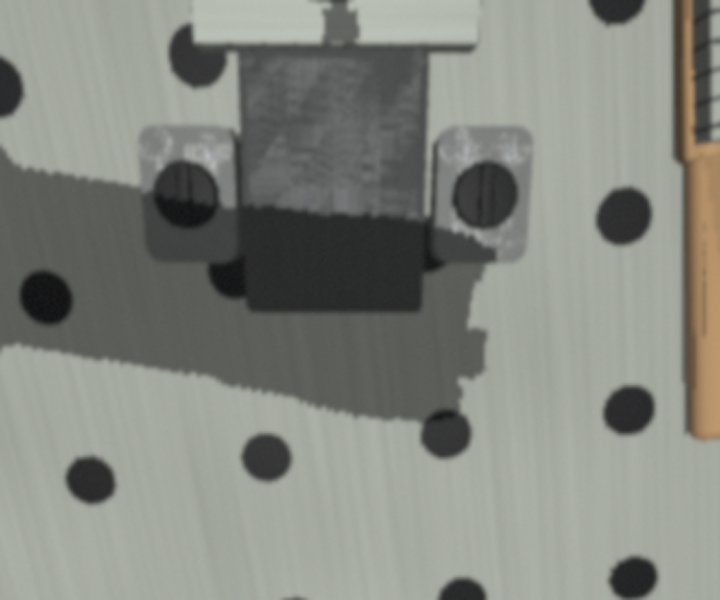

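The plate is flush with the bar (edge at row 45, columns 240–428 in the crop) and centred between the blocks. Next I'll press the handle.

```bash
python3 -m crank '[[0.7,6,-1,0,0,0,0],[1.4,12,-2,0,0,0,0],[2.1,18,-3,0,0,0,0],[2.8,24,-4,0,0,0,0],[3.4,29.8,-5,0,0,0,0],[3.4,29.8,-9,0,0,0,0],[3.4,29.8,-13,0,0,0,0],[3.4,29.8,-14,0,0,0,0],[3.4,29.8,-14,0,0,0,0]]'
python3 - <<'E'
from h import *
a=bot.camera('wrist'); b=bot.camera('scene'); b=cv2.resize(b[180:340,200:420],(560,407))
cv2.imwrite('pics/p9.png',np.vstack([cv2.resize(a,(400,300)),cv2.resize(b,(400,300))]))
E
```

```text
t: 19.9
tool_pos: [0.5857, 0.2227, 0.1596]
ee_rot: [-3.141, 0.0, 1.435]
contact_force: [0.3, 0.1, 0.2]
opening: 0.0001
grip_force: 0.0
```

View pics/p9.png

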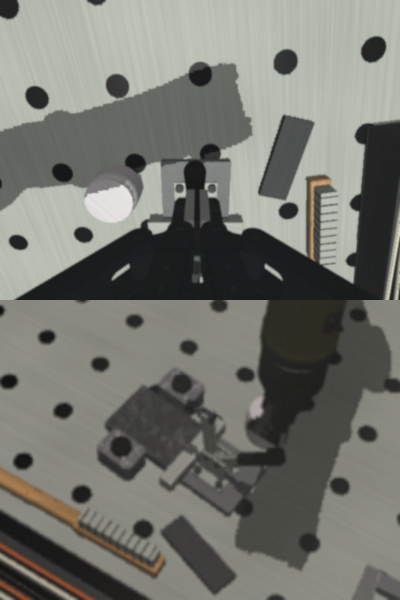

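```bash
python3 -m crank '[[0,0,-1,0,0,0,0],[0,0,-2,0,0,0,0],[0,0,-3,0,0,0,0],[0,0,-4,0,0,0,0],[0,0,-5,0,0,0,0],[0,0,-6,0,0,0,0],[0,0,-7,0,0,0,0],[0,0,-8,0,0,0,0],[0,0,-9,0,0,0,0],[0,0,-9.8,0,0,0,0],[0,0,-10.4,0,0,0,0],[0,0,-10.7,0,0,0,0],[0,0,-10.7,0,0,0,0]]'; python3 -m crank '[[0,0,-0.1,0,0,0,0],[0,0,-0.2,0,0,0,0],[0,0,-0.2,0,0,0,0]]' | egrep 'pos|force'
```

```text
t: 21.62
tool_pos: [0.5851, 0.2223, 0.0518]
ee_rot: [-3.141, 0.001, 1.436]
contact_force: [0.2, -0.8, -0.4]
opening: 0.0
grip_force: 0.0
tool_pos: [0.5853, 0.2222, 0.051]
contact_force: [-2.2, -1.3, 7.1]
grip_force: 3.7
```

```bash
python3 -m crank '[[0,0,-0.1,0,0,0,0],[0,0,-0.2,0,0,0,0],[0,0,-0.3,0,0,0,0],[0,0,-0.3,0,0,0,0]]' | egrep 'pos|force'
python3 -m crank '[[0,0,1,0,0,0,0],[0,0,6,0,0,0,0],[0,0,12,0,0,0,0],[0,0,18,0,0,0,0],[-2,-6,21,0,0,0,0],[-2,-12,24,0,0,0,0],[-2,-18,26,0,0,0,0],[-2,-24,26,0,0,0,0],[-2,-28,26,0,0,0,0],[-2,-28,26,0,0,0,0]]' | grep pos
python3 look.py w10
python3 - <<'E'
from h import *
a=cv2.imread('pics/w10.png'); b=bot.camera('scene')
for t in ['plate','handle_pivot','handle_end']: print(t,[(round(x['conf'],2),toworld('scene',x['centre'])) for x in bot.landmark_of('scene',t)[:1]])
b=b[180:340,200:420]
cv2.imwrite('pics/p10.png',np.vstack([cv2.resize(a,(400,300)),cv2.resize(b,(400,300))]))
E
```

```text
tool_pos: [0.5854, 0.2223, 0.0505]
contact_force: [-9.5, -2.6, 28.8]
grip_force: 13.9
tool_pos: [0.5646, -0.0629, 0.3077]
23.75 [ 0.5646 -0.0629  0.3077] [3.141  0.0026 1.4273] 0.00014963529529441955 [-0.4564  0.7054  0.8936]
plate [(0.92, array([ 0.5594,  0.0308, -0.0005]))]
jig []
gate [(0.72, array([ 0.7408,  0.0244, -0.0034]))]
handle_pivot [(0.57, array([ 0.5665,  0.0931, -0.0026]))]
handle_end []
plate ((556.6944580078125, 33.18097686767578), (120.92301177978516, 89.7683334350586), 82.1969985961914) (218, 32, 78, 108)
plate [(0.88, array([ 0.55498488,  0.03218048, -0.00201358]))]
handle_pivot [(0.74, array([0.57248192, 0.15098236, 0.03907748]))]
handle_end [(0.6, array([0.59166175, 0.27608016, 0.0408135 ]))]
```

View pics/p10.png

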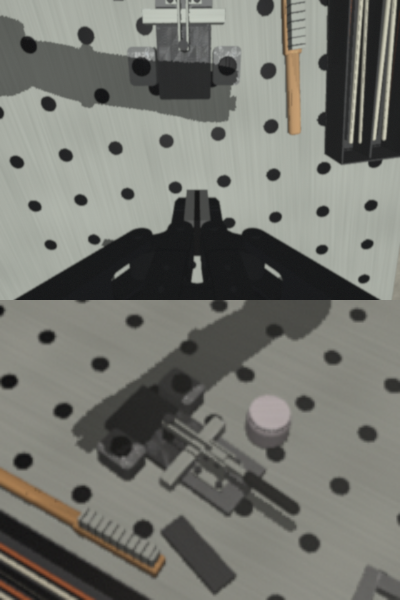

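The clamp is closed on the plate: the handle is level, with its end at z ≈ 0.041. The plate is still home, and the robot is clear of everything.

```bash
python3 -c "
from plant import bot
print(bot.job_done())"
```

```text
the job is handed in; nothing more can be done
None
```

The plate is home and square against the stop bar, the toggle clamp is pressed fully down on it, and the job was handed in at about 24 s of the 72 s allowed; no verdict came back.

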